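# Set the pick pointer and call the packer

## Robot

A 6-joint arm with a two-finger parallel gripper is mounted at the origin on a cart in front of the work surface, level with it; the furniture and walls round the work are solid. World frame = base frame: x ahead of the robot, y to its left, z up, the work surface at z = 0. Lengths are in mm, angles in rad, forces in N, time in s.
With the tool pointing down it reaches from about 350 to 775 mm from the base axis. Payload 7.3 kg.
Tool frame: the origin (TCP) lies on the centre line of the jaws, within the pads' length; the fingertips stand 17 mm ahead of it and the grasp point (between the pads) lies 2 mm behind it; z points along the fingers, y is the line along which they close (so a half turn about z gives the same grasp; the last joint's range is limited). The gripper opens to 92 mm and grips with 3 to 60 N. Pads are 19 mm wide; open, the fingers measure 130 mm over their backs; the gripper's body (75 mm by 190 mm) begins 47 mm behind the grasp point.
Start: joints at [-1.474, 0.342, 1.524, -0, 1.275, -0.146], TCP at [126.243, -509.614, 243.741] pointing down, gripper open.
Joint ranges: [-2.53, 2.53], [-0.77, 2.02], [0.04, 2.7], [-1, 4.14], [0.28, 2.66], [-3.11, 3.11]. Speed limits (rad/s): [2.57, 2.57, 3.14, 3.14, 3.14, 3.14].

## Interface

Orientations are given as [roll, pitch, yaw] about the fixed x, y, z axes, in that order (R = Rz(yaw) Ry(pitch) Rx(roll)).
In Python, from plant import bot gives the robot as it stands. The module is installed in compiled form; this text tells all that it offers.
- The arm moves only by the shell command python3 -m pendant 'ROWS'. ROWS is JSON, a list of rows, each a list of 3 entries, a list of its own where there are three numbers: the shift along the world's x, y, z as a fraction of full scale, then the turn, a rotation vector about the world's x, y, z as a fraction of full scale, then the opening, from -1 (shut) to 1 (fully open), so that 0 is half open. In form: [[[tx, ty, tz], [rx, ry, rz], claw], ...]. A call has exactly 10 rows; each row shifts and turns the commanded pose from where the row before left it; what a row does not reach is not made up. Full scale, the value 1, is 30 mm for a shift and 0.12 rad for a turn. A row lasts 1/12 s, in which the tool goes at most 41.7 mm and 7.16 degrees, less where a joint would pass 70% of its speed; a pose out of reach is approached as far as the arm can. A call with a number of a shift or a turn outside -1 to 1 is refused whole. A call with a gripper value outside its range is refused whole. The fingers move at their own pace and stop on an object; the grip force is fixed at half the most. Time passes only in rows, so rows that do not move let the fingers close, or fill a call up. It gives the time, the measured TCP pose, the force, the opening and the grip force at its end, in the units of the state.
- bot.get_obs(): the state, without advancing time (a new reading comes with each control period).
- bot.capture(name): name is "scene" or "top" or "wrist"; returns the picture (420x560x3 uint8, blue, green, red); there is no depth.
- bot.camera_params(name): a dict with "fovy" (degrees; the focal length in pixels is half the picture's height over the tangent of half this angle, whatever the lens; pixels are square), "cx", "cy" (the principal point, pixels), "camera_from_world" (4x4, takes a point from world to camera coordinates). Camera axes: x right, y down, z forward; pixel columns grow to the right and rows downward; lengths in mm; the calibration is good to about 2 mm. The wrist camera is an equidistant fisheye: a pixel r from the principal point sees the ray r / f radians off the axis. A picture is of the moment at which its call begins: read the wrist's pose just before it. camera_params takes no time and is no camera call; for the wrist camera it gives the pose at the moment of the call.
- bot.close_job(): hands the job in; it is judged then, once.
The state is a dict: "time": time; "joint_positions": joint angles; "dq": joint speeds; "tau": joint torques, N m; "tool_pos": TCP position; "tcp_rot": TCP orientation; "contact_force": force on the tool from outside, world axes, zero at the start; "moment": the same for the moment, N m; "grip_width": finger opening in mm; "finger_force": force on a finger pad.
Only numpy, scipy, OpenCV 4.12 (cv2) and the standard library are available. Lean on these libraries where they do the work, as an engineer would, in place of code of your own. Each camera call takes 0.05 s, during which the arm holds its last target. There are 200 camera calls.

## Task

The round silver-white tin standing beside the pointer goes into the next parcel: push the orange pointer arm round with a finger, without gripping it, until it points straight at the middle of that tin, and take the finger away from it. Then, and not before, press the green button on the call unit fully down and let it come up again. Push gently, and leave the tin, and the blue spool, red spool and small kraft box that stand round the pointer with it, where they are.

Things in the scene. Friction and masses are not known exactly. Their poses are not given: they have to be found in the camera images.
- pointer: Orange arm turning on a vertical pivot. Origin on the pivot axis at bench height (z = 0); x axis along the arm to the tip, z up. A level straight bar 16 mm wide with upright sides, 24 to 46 mm above the bench, reaching 112 mm from the pivot; its last 24 mm are an arrowhead 24 mm across. Hub 38 mm across, top at 55 mm. Turns both ways, slight friction (1 to 2 N at mid-arm), stays where left.
- pointer_foot: Dark round steel foot under the arm, fixed to the bench: 120 mm across, 14 mm high; beyond it there is only air under the arm. Origin under its centre on the pivot axis; its x axis points to the middle of the fan of four objects. The arm starts within 0.2 rad of that axis and can turn 2.2 rad either way from it, which takes in all four objects.
- spool_blue: Blue thread spool with wooden ends, 31 mm across, 60 mm tall, standing loose on the bench about 175 mm from the pivot. Origin at the centre of its underside. Not to be moved.
- spool_red: Red thread spool with wooden ends, 31 mm across, 60 mm tall, standing loose about 175 mm from the pivot. Origin at the centre of its underside. Not to be moved.
- round_tin: Round silver-white aluminium tin, 62 mm across, 22 mm tall, lying loose about 175 mm from the pivot (the only tin near it; others at the far left do not matter). Origin at the centre of its underside, z up. The pointer has to point at this one; the tin itself is not to be moved.
- small_box: Small kraft box, 26 x 52 x 20 mm, lying loose about 175 mm from the pivot. Origin at the centre of its underside. These four stand in any order in a fan round the side of the pointer away from the robot, at least 100 mm from one another.
- call_button_top (a point): Centre of the top face of the green push button, 34 mm across, on a grey call unit (70 x 100 x 26 mm, fixed to the bench, to the left of the pointer); z up. Press straight down.
- call_button (a joint): Travel of the green button in m: 0 is up, 0.006 fully down, which takes about 5 N; it springs back up. It counts as pressed beyond 0.0045.
Things that resemble listed ones, but are neither listed nor needed, are in the scene too. What is shaped like the pointer_foot but yellow is not meant.

How it is judged:
By the outcome, as a careful person would: the job done as asked, in the order asked, and still so for the second after the job is handed in, with the robot touching nothing.
It also fails if it takes over 48 s, if anything falls off the work surface, if the arm or the gripper's body presses on something with over 40 N, if the wrist force passes 120 N, or if a joint passes its speed limit or range.

## Working session

There is one attempt and no reset: what is moved stays moved. The work goes in short steps, Python scripts to look and compute and a shell command to move; the robot and the scene stay as the last step left them, time stands still between calls to the robot, and variables do not carry over. Pictures are saved under pics/ and viewed, at most 10 in all, crops included, and the job is handed in when it is done.

```bash
mkdir -p pics
cat > h.py <<'E'
import numpy as np, cv2
from plant import bot
def ray(P,u,v,z):
    f=210/np.tan(np.radians(P['fovy'])/2); T=np.array(P['camera_from_world']); R=T[:3,:3]; c=-R.T@T[:3,3]
    d=R.T@np.array([(u-P['cx'])/f,(v-P['cy'])/f,1]); return c+d*(z-c[2])/d[2]
E
python3 - <<'E'
from h import *
for n in ['top','scene']:
    cv2.imwrite(f'pics/{n}0.png',bot.capture(n)); P=bot.camera_params(n); print(n,P)
o=bot.get_obs(); print(o['time'],o['tool_pos'],o['tcp_rot'],o['grip_width'])
E
```

```text
top {'fovy': 50.8849731374553, 'cx': 276.3691049212058, 'cy': 207.74456935845524, 'camera_from_world': array([[ 2.60370636e-02, -9.99063364e-01, -3.45610529e-02,
         8.44140594e+01],
       [-9.94962934e-01, -2.25513216e-02, -9.76739339e-02,
         5.36104798e+02],
       [ 9.68030516e-02,  3.69301091e-02, -9.94618186e-01,
         8.89174611e+02],
       [ 0.00000000e+00,  0.00000000e+00,  0.00000000e+00,
         1.00000000e+00]])}
scene {'fovy': 46.77616575313289, 'cx': 279.17497264053213, 'cy': 208.43953233330663, 'camera_from_world': array([[-7.85814723e-01, -6.18328918e-01,  1.28284816e-02,
         4.46056016e+02],
       [-2.96244869e-01,  3.58118182e-01, -8.85432293e-01,
         1.70009558e+02],
       [ 5.42894279e-01, -6.99586104e-01, -4.64591309e-01,
         1.02436253e+03],
       [ 0.00000000e+00,  0.00000000e+00,  0.00000000e+00,
         1.00000000e+00]])}
0.1 [ 126.21734536 -509.25933791  243.11699007] [-3.14024864e+00 -2.02083337e-04  2.42782793e-01] 92.12802682385176
```

View pics/top0.png

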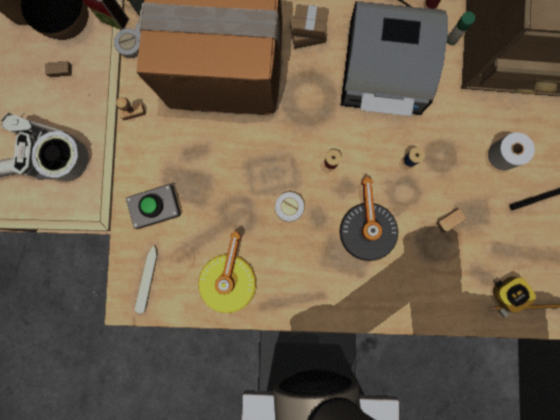

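View pics/scene0.png

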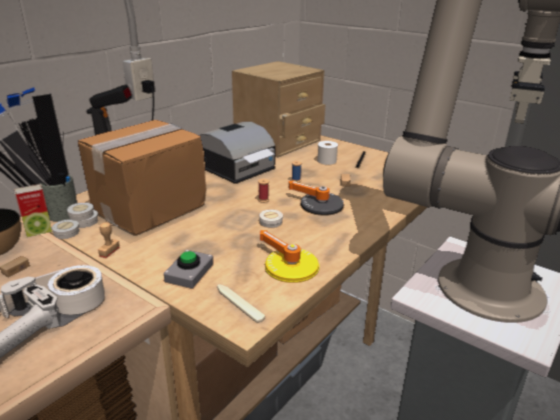

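The top view shows the dark foot near (369,231) with its arm tip near (367,177). The tin is at (289,206), the spools at (333,158) and (413,156), the box at (452,219) and the green button at (149,205). The scene view agrees with this. Next I'll measure these.

```bash
cat > meas.py <<'E'
from h import *
def main():
    P=bot.camera_params('top'); im=bot.capture('top').astype(int); hsv=cv2.cvtColor(im.astype(np.uint8),cv2.COLOR_BGR2HSV)
    def roi(m,u0,v0,u1,v1):
        o=np.zeros(m.shape,np.uint8); o[v0:v1,u0:u1]=m[v0:v1,u0:u1]; return o
    def big(m):
        c=max(cv2.findContours(m,cv2.RETR_EXTERNAL,cv2.CHAIN_APPROX_NONE)[0],key=cv2.contourArea); return c
    H,S,V=hsv[...,0],hsv[...,1],hsv[...,2]
    r={}
    W=lambda c,z:np.array([ray(P,u,v,z)[:2] for u,v in c.reshape(-1,2)])
    # tin: low saturation
    c=big(roi(((S<95)&(V>90)).astype(np.uint8)*255,265,182,315,232)); w=W(c,22)
    (x,y),R=cv2.minEnclosingCircle(w.astype(np.float32)); e=cv2.fitEllipse(w.astype(np.float32)); print('tin',x,y,R,e)
    # foot: dark
    c=big(roi(((V<95)&(S<130)).astype(np.uint8)*255,330,190,406,270)); h=cv2.convexHull(c); w=W(h,14)
    print('foot',cv2.minEnclosingCircle(w.astype(np.float32)),cv2.fitEllipse(W(c,14).astype(np.float32)))
    # orange
    m=roi(((H<13)&(S>170)&(V>110)).astype(np.uint8)*255,310,165,425,262); c=big(m); w=W(c,46)
    rr=cv2.minAreaRect(w.astype(np.float32)); print('arm',rr)
    # green
    c=big(roi(((H>45)&(H<85)&(S>120)).astype(np.uint8)*255,120,180,190,230)); w=W(c,32)
    print('btn',cv2.minEnclosingCircle(w.astype(np.float32)))
    for n,(u,v,z) in dict(spoolL=(333,158,60),spoolR=(413,156,60),box=(452,219,20)).items(): print(n,ray(P,u,v,z))
    ys,xs=np.nonzero(m); p=np.array([ray(P,u,v,46)[:2] for u,v in zip(xs,ys)])
    np.save('arm.npy',p); print('armpx',len(p),'tip far',p[np.argmax(np.linalg.norm(p-np.array([cv2.minEnclosingCircle(W(h,14).astype(np.float32))[0]]),axis=1))])
    cv2.imwrite('pics/crop_%d.png'%int(bot.get_obs()['time']*100),cv2.resize(im[135:265,255:475].astype(np.uint8),None,fx=3.5,fy=3.5,interpolation=cv2.INTER_CUBIC))
main()
E
python3 meas.py; ls pics
python3 - <<'E'
from h import *
print({k:bot.camera_params('wrist')[k] for k in('fovy','cx','cy')}); print(bot.camera_params('wrist')['camera_from_world'].round(2))
E
```

```text
tin 559.060791015625 74.27764892578125 56.837894439697266 ((552.1787109375, 75.2447280883789), (85.64977264404297, 100.6817398071289), 166.22174072265625)
foot ((491.2711181640625, -94.12548065185547), 61.112762451171875) ((488.82843017578125, -93.57933044433594), (112.86146545410156, 116.76690673828125), 2.748248815536499)
arm ((509.75115966796875, -100.63583374023438), (0.0, 0.0), 0.0)
btn ((533.3574829101562, 365.148681640625), 17.966312408447266)
spoolL [634.11819657 -15.38564996  60.        ]
spoolR [ 641.17802853 -175.0940795    60.        ]
box [ 519.54576766 -264.98742102   20.        ]
armpx 28 tip far [592.79565759 -78.03883767]
crop_15.png
scene0.png
top0.png
{'fovy': 65.70646984690485, 'cx': 278.1315593481104, 'cy': 204.61374311812654}
[[ 2.4000e-01 -9.7000e-01 -0.0000e+00 -5.2573e+02]
 [-9.4000e-01 -2.3000e-01  2.5000e-01 -3.2170e+01]
 [-2.4000e-01 -6.0000e-02 -9.7000e-01  3.8902e+02]
 [ 0.0000e+00  0.0000e+00  0.0000e+00  1.0000e+00]]
```

View pics/crop_15.png

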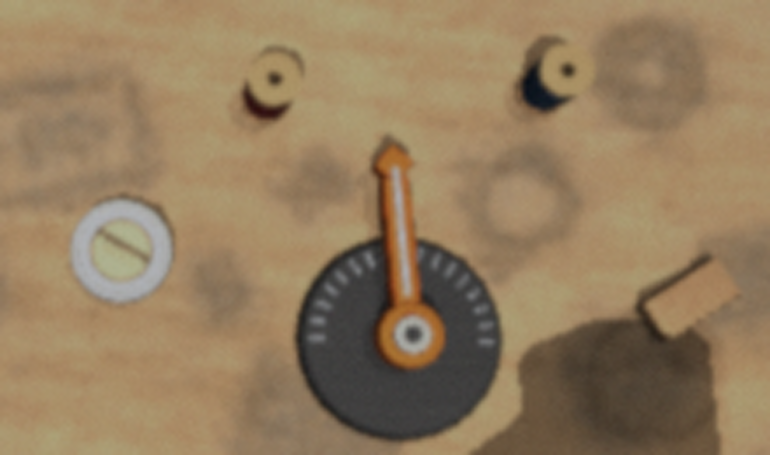

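Run:
```python
import cv2
im=cv2.imread('pics/top0.png');h=cv2.cvtColor(im,cv2.COLOR_BGR2HSV)
print(h[206,268:312].tolist()); print(h[205,360:378].tolist())
```

```text
[[17, 102, 168], [17, 102, 170], [17, 103, 169], [17, 102, 170], [17, 104, 170], [16, 100, 169], [17, 81, 164], [16, 35, 162], [30, 3, 167], [30, 2, 170], [113, 6, 176], [120, 1, 172], [19, 26, 167], [22, 56, 170], [29, 53, 173], [32, 51, 174], [28, 55, 173], [26, 60, 173], [26, 62, 173], [27, 60, 171], [26, 60, 169], [25, 65, 161], [22, 74, 158], [20, 82, 153], [20, 80, 144], [20, 76, 144], [24, 65, 149], [27, 58, 162], [29, 54, 166], [26, 56, 165], [22, 30, 160], [60, 2, 170], [113, 6, 179], [120, 3, 173], [60, 1, 172], [23, 13, 160], [15, 61, 139], [15, 99, 159], [16, 102, 168], [16, 101, 167], [15, 100, 164], [16, 99, 162], [16, 98, 159], [15, 98, 162]]
[[10, 16, 49], [0, 0, 46], [165, 12, 44], [10, 50, 46], [9, 139, 57], [9, 196, 95], [11, 195, 148], [14, 178, 166], [15, 126, 168], [15, 51, 170], [13, 36, 172], [14, 110, 169], [14, 174, 163], [11, 169, 142], [8, 78, 95], [10, 10, 78], [8, 16, 63], [15, 40, 63]]
```

The crop shows the tin centre at (123,250), the hub cap at (411,335), the arrow tip at (390,140), the red spool on the left, the blue one on the right and the box at (690,295). I'll tighten the masks to match.

```bash
cat > meas.py <<'E'
from h import *
P=bot.camera_params('top')
W=lambda c,z:np.array([ray(P,u,v,z)[:2] for u,v in np.reshape(c,(-1,2))],np.float32)
def big(m,u0,v0,u1,v1):
    o=np.zeros(m.shape,np.uint8); o[v0:v1,u0:u1]=m[v0:v1,u0:u1]; n,l,s,_=cv2.connectedComponentsWithStats(o)
    return (l==1+np.argmax(s[1:,4])).astype(np.uint8)
cnt=lambda m:max(cv2.findContours(m,0,cv2.CHAIN_APPROX_NONE)[0],key=len)
im=np.mean([bot.capture('top') for _ in range(2)],0).astype(np.uint8)
H,S,V=cv2.split(cv2.cvtColor(im,cv2.COLOR_BGR2HSV))
w=W(cnt(big((S<45)&(V>120),265,182,315,232)),22); e=cv2.fitEllipse(w); tin=np.array(e[0]); print('tin',e)
e=cv2.fitEllipse(W(cv2.convexHull(cnt(big((V<95)&(S<100),330,190,406,270))),14)); foot=np.array(e[0]); print('foot',e)
m=big((H<16)&(S>140)&(V>110),270,160,425,262)
p=W(np.argwhere(m)[:,::-1],46); d=np.linalg.norm(p-foot,axis=1)
q=p[(d>28)]; vx,vy,x0,y0=cv2.fitLine(q,cv2.DIST_L2,0,.01,.01).ravel(); s=np.sign((q.mean(0)-foot)@[vx,vy]); a=np.arctan2(s*vy,s*vx)
hub=W(np.argwhere(m)[:,::-1],55); hub=hub[np.linalg.norm(hub-foot,axis=1)<24]; e=cv2.minEnclosingCircle(hub); print('hub',e)
piv=foot; b=np.arctan2(*(tin-piv)[::-1]); off=(foot-[x0,y0])@[-vy,vx]*s
print('len',d.max(),'arm angle',a,'via centroid',np.arctan2(*(q.mean(0)-piv)[::-1]),'line offset of pivot',off,'tin bearing',b,'from hub',np.arctan2(*(tin-e[0])[::-1]),'tin dist',np.linalg.norm(tin-piv))
E
python3 meas.py
```

```text
tin ((538.4303588867188, 70.9835205078125), (58.67530059814453, 59.846614837646484), 75.34449005126953)
foot ((490.4634094238281, -94.64058685302734), (119.87925720214844, 121.17240905761719), 48.77667236328125)
hub ((493.07415771484375, -94.09745788574219), 20.95478630065918)
len 111.19449219335957 arm angle 0.10799141247819778 via centroid 0.07754963099979194 line offset of pivot 2.2134554354911415 tin bearing 1.2888956143090042 from hub 1.3026614139783124 tin dist 172.43019799284147
```

Sizes, distances and arm length all check out. The tin bearing is about 1.29 rad and the arm is at about 0.09 rad, so I'll push it counter-clockwise with closed fingers at about 75 mm radius. First I'll move over with the gripper closed.

```bash
python3 -m pendant '[[[0.98,0.8,0],[0,0,-0.13],-1],[[0.98,0.8,0],[0,0,-0.13],-1],[[0.98,0.8,0],[0,0,-0.13],-1],[[0.98,0.8,0],[0,0,-0.13],-1],[[0.98,0.8,0],[0,0,-0.13],-1],[[0.98,0.8,0],[0,0,-0.13],-1],[[0.98,0.8,0],[0,0,-0.13],-1],[[0.98,0.8,0],[0,0,-0.13],-1],[[0.98,0.8,0],[0,0,-0.13],-1],[[0.98,0.8,0],[0,0,-0.13],-1]]'
python3 -m pendant '[[[0.9,0.8,0],[0,0,0],-1],[[0.9,0.8,0],[0,0,0],-1],[[0.9,0.8,0],[0,0,0],-1],[[0.9,0.8,0],[0,0,0],-1],[[0.9,0.8,-0.3],[0,0,0],-1],[[0.4,0.3,-0.7],[0,0,0],-1],[[0,0,-0.7],[0,0,0],-1],[[0,0,-0.5],[0,0,0],-1],[[0,0,0],[0,0,0],-1],[[0,0,0],[0,0,0],-1]]'
python3 - <<'E'
from h import *
cv2.imwrite('pics/w1.png',bot.capture('wrist'))
E
```

```text
time: 1.08
tool_pos: [421.4, -268.1, 243.8]
tcp_rot: [3.141, -0.0, 0.086]
contact_force: [0.3, -0.2, -0.1]
grip_width: 29.5
finger_force: 0.0
time: 1.92
tool_pos: [566.9, -140.5, 177.2]
tcp_rot: [-3.141, 0.002, 0.087]
contact_force: [0.4, 0.4, 1.5]
grip_width: 0.5
finger_force: 0.0
```

View pics/w1.png

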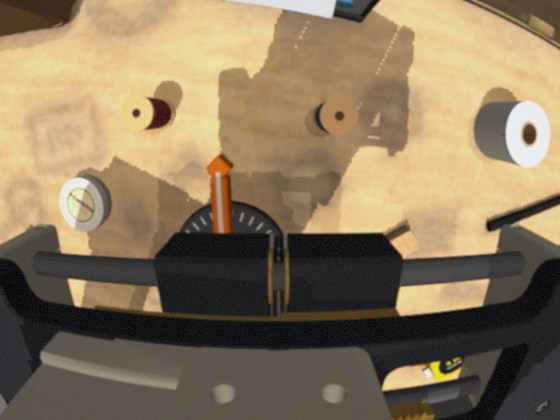

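Run:
```python
from h import *
from scipy.spatial.transform import Rotation as R
P=bot.camera_params('wrist');T=P['camera_from_world'];o=bot.get_obs();f=210/np.tan(np.radians(P['fovy'])/2)
Rt=R.from_euler('xyz',o['tcp_rot']).as_matrix()
ci=np.linalg.inv(T)[:3,3]; print('cam in tool',Rt.T@(ci-o['tool_pos']))
for z in(17,-20,-49,-70):
  for x in(9.5,-9.5,37):
    for y in(19,-19,):
      c=T[:3,:3]@(o['tool_pos']+Rt@[x,y,z])+T[:3,3]; t=np.arctan2(np.hypot(*c[:2]),c[2]); k=f*t/np.hypot(*c[:2]); print(x,y,z,(P['cx']+k*c[0]).round(),(P['cy']+k*c[1]).round())
```

```text
cam in tool [  66.73215201    1.06982713 -141.15462432]
9.5 19 17 312.0 235.0
9.5 -19 17 239.0 235.0
-9.5 19 17 311.0 268.0
-9.5 -19 17 241.0 268.0
37 19 17 314.0 182.0
37 -19 17 237.0 182.0
9.5 19 -20 321.0 265.0
9.5 -19 -20 229.0 265.0
-9.5 19 -20 319.0 304.0
-9.5 -19 -20 232.0 304.0
37 19 -20 324.0 200.0
37 -19 -20 226.0 200.0
9.5 19 -49 332.0 302.0
9.5 -19 -49 218.0 301.0
-9.5 19 -49 328.0 345.0
-9.5 -19 -49 222.0 345.0
37 19 -49 337.0 223.0
37 -19 -49 211.0 223.0
9.5 19 -70 343.0 340.0
9.5 -19 -70 205.0 340.0
-9.5 19 -70 336.0 387.0
-9.5 -19 -70 213.0 386.0
37 19 -70 352.0 250.0
37 -19 -70 195.0 250.0
```

The wrist view shows the arm, tip at (220,163), the tin at (85,202), and clear space where the finger will go down. I'll descend there beside the arm.

```bash
python3 -m pendant '[[[0,0,-0.6],[0,0,0],-1],[[0,0,-0.6],[0,0,0],-1],[[0,0,-0.6],[0,0,0],-1],[[0,0,-0.6],[0,0,0],-1],[[0,0,-0.6],[0,0,0],-1],[[0,0,-0.6],[0,0,0],-1],[[0,0,-0.5],[0,0,0],-1],[[0,0,-0.3],[0,0,0],-1],[[0,0,0],[0,0,0],-1],[[0,0,0],[0,0,0],-1]]'
python3 -m pendant '[[[0,0.1,0],[0,0,0],-1],[[0,0.1,0],[0,0,0],-1],[[0,0.1,0],[0,0,0],-1],[[0,0.1,0],[0,0,0],-1],[[0,0.1,0],[0,0,0],-1],[[0,0.1,0],[0,0,0],-1],[[0,0.1,0],[0,0,0],-1],[[0,0.1,0],[0,0,0],-1],[[0,0.1,0],[0,0,0],-1],[[0,0.1,0],[0,0,0],-1]]'
python3 meas.py
```

```text
time: 2.8
tool_pos: [567.8, -141.1, 46.6]
tcp_rot: [3.141, -0.001, 0.086]
contact_force: [0.5, -0.6, 0.3]
grip_width: 0.6
finger_force: 0.0
time: 3.63
tool_pos: [567.3, -110.5, 45.7]
tcp_rot: [3.141, 0.0, 0.087]
contact_force: [-0.9, -1.6, 0.2]
grip_width: 0.3
finger_force: 0.7
tin ((538.2607421875, 71.97339630126953), (57.70335006713867, 58.17567443847656), 139.40628051757812)
foot ((522.9487915039062, -105.22209167480469), (165.71067810058594, 259.3858337402344), 110.0006332397461)Traceback (most recent call last):
  File "meas.py", line 12, in <module>
    m=big((H<16)&(S>140)&(V>110),270,160,425,262)
  File "meas.py", line 6, in big
    return (l==1+np.argmax(s[1:,4])).astype(np.uint8)
                 ~~~~~~~~~^^^^^^^^^
    return _wrapfunc(a, 'argmax', axis=axis, out=out, **kwds)
    return bound(*args, **kwds)
ValueError: attempt to get argmax of an empty sequence
```

Light contact: 1.6 N. I'll sweep the finger about the pivot by 0.6 rad, turning the tool with it.

```bash
python3 -m pendant '[[[0.027,0.153,0],[0,0,0.5],-1],[[0.018,0.155,0],[0,0,0.5],-1],[[0.009,0.156,0],[0,0,0.5],-1],[[0,0.156,0],[0,0,0.5],-1],[[-0.01,0.156,0],[0,0,0.5],-1],[[-0.019,0.155,0],[0,0,0.5],-1],[[-0.028,0.153,0],[0,0,0.5],-1],[[-0.038,0.151,0],[0,0,0.5],-1],[[-0.047,0.149,0],[0,0,0.5],-1],[[-0.055,0.146,0],[0,0,0.5],-1]]'
cat > wm.py <<'E'
from h import *
def wray(P,u,v,z):
    f=210/np.tan(np.radians(P['fovy'])/2);T=np.array(P['camera_from_world']);R=T[:3,:3];c=-R.T@T[:3,3]
    a=np.array([u-P['cx'],v-P['cy']]);r=np.hypot(*a);t=r/f;d=R.T@np.array([*(a/r*np.sin(t)),np.cos(t)]);return (c+d*(z-c[2])/d[2])[:2]
if __name__=='__main__':
    P=bot.camera_params('wrist');im=bot.capture('wrist');t=bot.get_obs()['time'];n=f'pics/w{t:.2f}.png';cv2.imwrite(n,im)
    H,S,V=cv2.split(cv2.cvtColor(im,cv2.COLOR_BGR2HSV)); piv=np.array([491,-94.5])
    p=np.array([wray(P,u,v,46) for v,u in np.argwhere((H<14)&(S>180)&(V>100)) if v<300])
    d=p-piv;r=np.hypot(*d.T);q=p[(r>85)&(r<116)&(np.arctan2(d[:,1],d[:,0])>-.3)]
    print(n,len(q),'tip r',np.hypot(*(q-piv).T).max(),'angle of head',np.arctan2(*(q.mean(0)-piv)[::-1]))
    m=((S<60)&(V>130)).astype(np.uint8)
    for c in cv2.findContours(m,0,cv2.CHAIN_APPROX_NONE)[0]:
        if len(c)>30:
            w=np.array([wray(P,u,v,22) for u,v in c.reshape(-1,2)],np.float32);e=cv2.fitEllipse(w)
            if 50<e[1][0]<70 and 50<e[1][1]<75: print('tin?',e,np.arctan2(*(np.array(e[0])-piv)[::-1]))
E
python3 wm.py
```

```text
time: 4.57
tool_pos: [563.1, -64.9, 45.8]
tcp_rot: [3.141, 0.0, 0.69]
contact_force: [1.1, -1.2, -0.1]
grip_width: 0.3
finger_force: 0.7
pics/w4.62.png 1148 tip r 112.01962157069623 angle of head 0.6984247678710961
tin? ((537.5308227539062, 70.13365936279297), (58.725955963134766, 60.67372512817383), 84.87727355957031) 1.29534817933723
```

```bash
python3 -m pendant '[[[-0.053,0.119,0],[0,0,0.417],-1],[[-0.059,0.116,0],[0,0,0.417],-1],[[-0.064,0.113,0],[0,0,0.417],-1],[[-0.07,0.11,0],[0,0,0.417],-1],[[-0.075,0.106,0],[0,0,0.417],-1],[[-0.08,0.102,0],[0,0,0.417],-1],[[-0.085,0.098,0],[0,0,0.417],-1],[[-0.09,0.093,0],[0,0,0.417],-1],[[-0.095,0.089,0],[0,0,0.417],-1],[[-0.099,0.084,0],[0,0,0.417],-1]]'
python3 wm.py; ls pics
```

```text
time: 5.45
tool_pos: [540.2, -34.1, 45.9]
tcp_rot: [3.14, -0.0, 1.188]
contact_force: [1.4, -1.7, 0.0]
grip_width: 0.1
finger_force: 0.7
pics/w5.50.png 1171 tip r 111.35809745618965 angle of head 1.1978812589981211
tin? ((537.2886352539062, 70.43816375732422), (59.330509185791016, 60.093082427978516), 86.69723510742188) 1.2971920644286488
crop_15.png
scene0.png
top0.png
w1.png
w4.62.png
w5.50.png
```

```bash
python3 -m pendant '[[[-0.037,0.029,0],[0,0,0.15],-1],[[-0.037,0.028,0],[0,0,0.15],-1],[[-0.038,0.028,0],[0,0,0.15],-1],[[-0.039,0.027,0],[0,0,0.15],-1],[[-0.039,0.027,0],[0,0,0.15],-1],[[0,0,0],[0,0,0],-1],[[0,0,0],[0,0,0],-1],[[0,0,0],[0,0,0],-1],[[0,0,0],[0,0,0],-1],[[0,0,0],[0,0,0],-1]]'
python3 wm.py
```

```text
time: 6.33
tool_pos: [534.0, -29.6, 45.7]
tcp_rot: [-3.141, -0.0, 1.277]
contact_force: [0.5, -0.2, -0.2]
grip_width: 0.4
finger_force: 0.1
pics/w6.38.png 1171 tip r 111.59406293154537 angle of head 1.299295981505531
tin? ((537.902099609375, 70.28067779541016), (59.394527435302734, 59.9981689453125), 90.85072326660156) 1.2934961778924459
```

```bash
python3 -m pendant '[[[0.17,-0.05,0],[0,0,0],-1],[[0.17,-0.05,0],[0,0,0],-1],[[0.17,-0.05,0],[0,0,0],-1],[[0,0,0],[0,0,0],-1],[[0,0,0],[0,0,0],-1],[[0,0,0.3],[0,0,0],-1],[[0,0,0.6],[0,0,0],-1],[[0,0,0.8],[0,0,0],-1],[[0,0,0.6],[0,0,0],-1],[[0,0,0.3],[0,0,0],-1]]'
python3 wm.py
```

```text
time: 7.22
tool_pos: [550.4, -34.3, 126.7]
tcp_rot: [3.138, -0.0, 1.277]
contact_force: [0.3, 0.1, 0.7]
grip_width: 0.2
finger_force: 0.0
pics/w7.27.png 559 tip r 109.45483798214718 angle of head 1.3043620442202692
tin? ((538.0285034179688, 70.32147979736328), (59.378116607666016, 60.54419708251953), 77.45854187011719) 1.2928520396705483
```

The arm now points at the tin to within about 0.01 rad. I'll clear out toward the button and check with the top camera before pressing.

```bash
python3 -m pendant '[[[0,0,0.5],[0,0,0],-1],[[0,0.3,0.5],[0,0,0],-1],[[0,0.6,0.5],[0,0,0],-1],[[0,0.9,0.3],[0,0,0],-1],[[0,1,0.2],[0,0,0],-1],[[0,1,0],[0,0,0],-1],[[0,1,0],[0,0,0],-1],[[0,1,0],[0,0,0],-1],[[0,1,0],[0,0,0],-1],[[0,0.6,0],[0,0,0],-1]]'
sed -i 's/)\[:,::-1\],46); d=/)[:,::-1],46); d=/; s/im=np.mean(\[/im=np.mean([/' meas.py
echo "cv2.imwrite('pics/top_chk.png',cv2.resize(im[135:265,255:475],None,fx=3.5,fy=3.5,interpolation=cv2.INTER_CUBIC))" >> meas.py
python3 meas.py
```

```text
time: 8.1
tool_pos: [548.5, 190.6, 182.9]
tcp_rot: [-3.14, -0.0, 1.279]
contact_force: [0.2, 0.8, 0.7]
grip_width: 0.0
finger_force: 0.0
tin ((537.999755859375, 71.18592834472656), (56.130393981933594, 57.13418197631836), 87.55172729492188)
foot ((490.3832092285156, -94.45767974853516), (118.75776672363281, 119.59492492675781), 55.974491119384766)
hub ((491.3266296386719, -92.45625305175781), 21.252424240112305)
len 108.39573936942978 arm angle 1.3080465854026813 via centroid 1.309554633385404 line offset of pivot -0.1037985228499565 tin bearing 1.2908799096329175 from hub 1.2929587762976376 tin dist 172.35179260803434
```

View pics/top_chk.png

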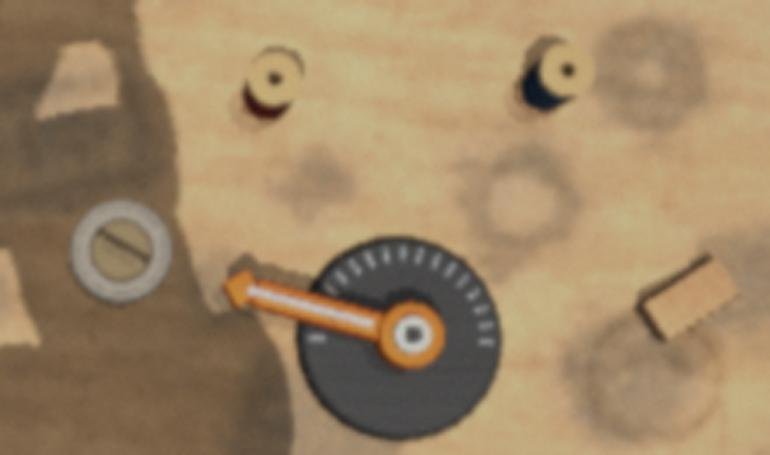

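The picture shows all four objects undisturbed and the arm, tip at (225,290) in the crop, aimed at the tin at (120,251). I'll refine the angle with the white centre stripe, which isn't biased by the visible side faces.

```bash
cat > st.py <<'E'
from h import *
ims=[np.float32(bot.capture('top')) for _ in range(6)]; im=np.mean(ims,0)
P=bot.camera_params('top'); piv=np.array([490.6,-94.5]); tin=np.array([538.1,71.0])
f=210/np.tan(np.radians(P['fovy'])/2);T=np.array(P['camera_from_world'])
def px(x,y,z): c=T[:3,:3]@[x,y,z]+T[:3,3]; return P['cx']+f*c[0]/c[2],P['cy']+f*c[1]/c[2]
a=1.30; u=np.array([np.cos(a),np.sin(a)]); n=np.array([-u[1],u[0]]); s=np.arange(-7,7.1,.5); L=[]
for r in range(34,84,2):
    M=np.float32([px(*(piv+u*r+n*k),46) for k in s])
    b=cv2.remap(im,M[:,:1].copy(),M[:,1:].copy(),cv2.INTER_LINEAR)[:,0,0]   # blue: white stripe is a peak on orange
    w=np.clip(b-np.percentile(b,50),0,None); w[np.abs(s-s[np.argmax(w)])>3]=0; L.append((r,(w*s).sum()/w.sum()))
L=np.array(L); k=np.polyfit(*L.T,1); res=L[:,1]-np.polyval(k,L[:,0])
print('slope angle',a+np.arctan(k[0]),'offset at pivot',k[1],'rms',res.std(),'mean-off angle',a+(L[:,1].mean())/L[:,0].mean(),'tin',np.arctan2(*(tin-piv)[::-1]))
pv=piv+n*k[1]; print('line miss at tin centre mm (+ = ccw of tin)', k[1]+k[0]*172+np.tan(a-np.arctan2(*(tin-piv)[::-1]))*172)
E
python3 st.py
```

```text
slope angle 1.323952241933791 offset at pivot -1.1759938092114013 rms 0.10296052822556526 mean-off angle 1.3036810682000235 tin 1.2913000189792423
line miss at tin centre mm (+ = ccw of tin) 4.441014328802702
```

The top-view estimates disagree by up to 0.03 rad. A look from straight above with the wrist camera will settle it.

```bash
python3 -m pendant '[[[-0.17,-0.6,0.2],[0,0,0],-1],[[-0.17,-0.98,0.2],[0,0,0],-1],[[-0.17,-0.98,0.2],[0,0,0],-1],[[-0.17,-0.98,0.2],[0,0,0],-1],[[-0.17,-0.98,0.2],[0,0,0],-1],[[-0.17,-0.98,0],[0,0,0],-1],[[-0.17,-0.98,0],[0,0,0],-1],[[-0.17,-0.98,0],[0,0,0],-1],[[-0.17,-0.98,0],[0,0,0],-1],[[-0.17,-0.4,0],[0,0,0],-1]]'
python3 -m pendant '[[[0,0,0],[0,0,0],-1],[[0,0,0],[0,0,0],-1],[[0,0,0],[0,0,0],-1],[[0,0,0],[0,0,0],-1],[[0,0,0],[0,0,0],-1],[[0,0,0],[0,0,0],-1],[[0,0,0],[0,0,0],-1],[[0,0,0],[0,0,0],-1],[[0,0,0],[0,0,0],-1],[[0,0,0],[0,0,0],-1]]'
python3 - <<'E'
from wm import *
import pickle
P=bot.camera_params('wrist');im=bot.capture('wrist');cv2.imwrite('pics/w_above.png',im);pickle.dump((P,im),open('wa.pkl','wb'))
E
```

```text
time: 9.33
tool_pos: [497.8, -81.4, 213.9]
tcp_rot: [3.141, 0.001, 1.274]
contact_force: [-0.0, -0.5, 0.4]
grip_width: 0.9
finger_force: 0.0
time: 10.17
tool_pos: [498.5, -77.2, 213.7]
tcp_rot: [3.142, 0.0, 1.277]
contact_force: [-0.0, -0.5, 0.6]
grip_width: 0.6
finger_force: 0.0
```

View pics/w_above.png

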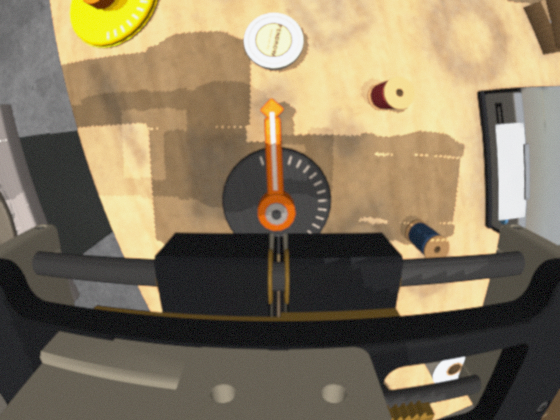

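A clear view: hub at (276,213), arrow tip at (273,101) and tin at (274,41), all close to the image's vertical centre line. Now to compute the line.

```bash
cat > wl.py <<'E'
from wm import *
import pickle,sys
P,im=pickle.load(open(sys.argv[1],'rb'))
H,S,V=cv2.split(cv2.cvtColor(im,cv2.COLOR_BGR2HSV)); h=np.float32
def W(uv,z): return np.array([wray(P,u,v,z) for u,v in np.reshape(uv,(-1,2))],h)
m=((S<60)&(V>130)).astype(np.uint8); m[:,:230]=0;m[:,320:]=0;m[85:]=0
e=cv2.fitEllipse(W(max(cv2.findContours(m,0,1)[0],key=len),22));tin=np.array(e[0]);print('tin',e)
o=(H<16)&(S>150)&(V>90); o[:,:245]=0;o[:,310:]=0;o[:90]=0;o[233:]=0
uv=np.argwhere(o)[:,::-1]
hub=uv[uv[:,1]>190]; hc=cv2.findContours(o.astype(np.uint8)[185:235],0,1)[0]
hc=max(hc,key=len).reshape(-1,2)+[0,185]; w=W(hc,55); w0=w[:].mean(0)
for _ in range(4): d=np.hypot(*(w-w0).T); k=abs(d-19)<2.5; w0=np.array(cv2.fitEllipse(w[k])[0])
print('hub',w0,cv2.fitEllipse(w[k])[1])
dk=(V<75)&(S<110); dk[:140]=0;dk[:,:215]=0;dk[:,340:]=0;dk[232:]=0
f=cv2.convexHull(max(cv2.findContours(dk.astype(np.uint8),0,1)[0],key=len)); f=f[f[:,0,1]<228]; ef=cv2.fitEllipse(W(f,14)); print('foot',ef)
# stripe centre by rows, and bar edge centre
A=[];B=[]
b=im[...,0].astype(float)
for v in range(118,188):
    r=np.arange(262,290); x=b[v,r]; us=r[0]+np.flatnonzero(o[v,r]); 
    c=(us.min()+us.max())/2; B.append((c,v)); ins=(r>us.min()+1)&(r<us.max()-1); wt=np.clip(x-60,0,None)*ins; A.append(((wt*r).sum()/wt.sum(),v))
for n,L in(('stripe',A),('bar',B)):
    w=W(L,46); vx,vy,x0,y0=cv2.fitLine(w,cv2.DIST_HUBER,0,.01,.01).ravel(); s=np.sign(vy); a=np.arctan2(s*vy,s*vx); nn=np.array([-np.sin(a),np.cos(a)])
    print(n,'angle',a,'line left of hub',(np.array([x0,y0])-w0)@nn,'of foot',(np.array([x0,y0])-ef[0])@nn,'of tin',(np.array([x0,y0])-tin)@nn)
for n,p in(('hub',w0),('foot',ef[0])): print(n,'tin bearing',np.arctan2(*(tin-p)[::-1]),np.hypot(*(tin-p)))
E
python3 wl.py wa.pkl
```

```text
tin ((537.4413452148438, 69.80614471435547), (60.94196701049805, 61.250999450683594), 157.41822814941406)
hub [491.2383728  -93.87874603] (35.811004638671875, 40.41112518310547)
foot ((523.224365234375, -94.83085632324219), (49.60371398925781, 103.59542846679688), 177.24961853027344)
stripe angle 1.3194795 line left of hub 0.3567777078908989 of foot 31.57472591561367 of tin 4.403213525798094
bar angle 1.3180145 line left of hub 0.35125795052363173 of foot 31.558869954757483 of tin 4.148598255398156
hub tin bearing 1.295685943065312 170.08073999896192
foot tin bearing 1.4846565232135203 165.24970387392221
```

Stripe, bar edges and hub all agree: the arm is at 1.319 rad and the tin bears 1.296, so the arm coasted about 0.023 rad (4 mm at the tin) too far. I'll nudge it back from the other side, slowly.

```bash
python3 -m pendant '[[[-0.21,0.56,0],[0,0,0.16],-1],[[-0.21,0.56,0],[0,0,0],-1],[[-0.21,0.56,0],[0,0,0],-1],[[-0.21,0.56,0],[0,0,0],-1],[[0,0,0],[0,0,0],-1],[[0,0,-0.6],[0,0,0],-1],[[0,0,-0.7],[0,0,0],-1],[[0,0,-0.7],[0,0,0],-1],[[0,0,-0.7],[0,0,0],-1],[[0,0,-0.7],[0,0,0],-1]]'
python3 -m pendant '[[[0,0,-0.7],[0,0,0],-1],[[0,0,-0.7],[0,0,0],-1],[[0,0,-0.5],[0,0,0],-1],[[0,0,-0.3],[0,0,0],-1],[[0,0,0],[0,0,0],-1],[[0.064,-0.018,0],[0,0,0],-1],[[0.064,-0.018,0],[0,0,0],-1],[[0.064,-0.018,0],[0,0,0],-1],[[0.064,-0.018,0],[0,0,0],-1],[[0,0,0],[0,0,0],-1]]'
python3 wm.py
```

```text
time: 11.05
tool_pos: [473.7, -10.8, 111.0]
tcp_rot: [3.14, 0.0, 1.296]
contact_force: [0.1, -0.4, -0.7]
grip_width: 0.2
finger_force: 0.0
time: 11.88
tool_pos: [481.9, -12.5, 46.5]
tcp_rot: [3.139, -0.0, 1.296]
contact_force: [-0.4, -0.3, -0.5]
grip_width: 0.6
finger_force: 0.0
pics/w11.93.png 1041 tip r 111.59208120408806 angle of head 1.3418085686529386
tin? ((537.7987060546875, 70.21690368652344), (59.80841827392578, 60.298851013183594), 84.29937744140625) 1.2939749610534983
```

```bash
python3 -m pendant '[[[0.016,-0.0045,0],[0,0,0],-1],[[0.016,-0.0045,0],[0,0,0],-1],[[0.016,-0.0045,0],[0,0,0],-1],[[0.016,-0.0045,0],[0,0,0],-1],[[0.016,-0.0045,0],[0,0,0],-1],[[0.016,-0.0045,0],[0,0,0],-1],[[0.016,-0.0045,0],[0,0,0],-1],[[0.016,-0.0045,0],[0,0,0],-1],[[0.016,-0.0045,0],[0,0,0],-1],[[0,0,0],[0,0,0],-1]]'
python3 wm.py
```

```text
time: 12.77
tool_pos: [485.4, -13.5, 45.7]
tcp_rot: [3.141, 0.0, 1.296]
contact_force: [-1.2, -0.5, -0.3]
grip_width: 0.6
finger_force: 0.0
pics/w12.82.png 1067 tip r 111.68808051505482 angle of head 1.3394256229905723
tin? ((537.8623657226562, 70.20295715332031), (59.85010528564453, 60.15086364746094), 75.41350555419922) 1.2935950985566211
```

```bash
python3 -m pendant '[[[0.0096,-0.0027,0],[0,0,0],-1],[[0.0096,-0.0027,0],[0,0,0],-1],[[0.0096,-0.0027,0],[0,0,0],-1],[[0.0096,-0.0027,0],[0,0,0],-1],[[0.0096,-0.0027,0],[0,0,0],-1],[[0.0096,-0.0027,0],[0,0,0],-1],[[0,0,0],[0,0,0],-1],[[0,0,0],[0,0,0],-1],[[0,0,0],[0,0,0],-1],[[0,0,0],[0,0,0],-1]]'
python3 wm.py
```

```text
time: 13.65
tool_pos: [486.9, -14.0, 45.7]
tcp_rot: [3.142, 0.0, 1.296]
contact_force: [-0.9, 2.2, -0.6]
grip_width: 0.3
finger_force: 0.5
pics/w13.70.png 1075 tip r 111.63599681361065 angle of head 1.323641350386244
tin? ((537.8446655273438, 70.19654083251953), (59.79511260986328, 60.181583404541016), 73.59558868408203) 1.2936842690290538
```

```bash
python3 -m pendant '[[[0.006,-0.0017,0],[0,0,0],-1],[[0.006,-0.0017,0],[0,0,0],-1],[[0,0,0],[0,0,0],-1],[[-0.1,0.028,0],[0,0,0],-1],[[-0.2,0.056,0],[0,0,0],-1],[[-0.2,0.056,0],[0,0,0],-1],[[0,0,0],[0,0,0],-1],[[0,0,0.5],[0,0,0],-1],[[0,0,0.8],[0,0,0],-1],[[0,0,0.9],[0,0,0],-1]]'
python3 -m pendant '[[[0,0,0.9],[0,0,0],-1],[[0,0,0.9],[0,0,0],-1],[[0,0,0.9],[0,0,0],-1],[[0,0,0.7],[0,0,0],-1],[[0.3,-0.5,0],[0,0,0],-1],[[0.3,-0.6,0],[0,0,0],-1],[[0.3,-0.6,0],[0,0,0],-1],[[0.1,-0.5,0],[0,0,-0.16],-1],[[0,0,0],[0,0,0],-1],[[0,0,0],[0,0,0],-1]]'
python3 - <<'E'
from wm import *
import pickle
P=bot.camera_params('wrist');im=bot.capture('wrist');cv2.imwrite('pics/w_above2.png',im);pickle.dump((P,im),open('wb.pkl','wb'))
E
python3 wl.py wb.pkl
```

```text
time: 14.53
tool_pos: [471.3, -9.8, 111.7]
tcp_rot: [-3.139, 0.0, 1.296]
contact_force: [0.4, -1.5, 0.3]
grip_width: 0.6
finger_force: 0.0
time: 15.37
tool_pos: [502.1, -76.2, 213.5]
tcp_rot: [-3.141, -0.0, 1.276]
contact_force: [0.5, -0.9, -0.4]
grip_width: 0.3
finger_force: 0.0
tin ((537.4121704101562, 69.88516235351562), (61.01139450073242, 61.24976348876953), 165.69517517089844)
hub [491.24740601 -93.77515411] (35.95943069458008, 40.450469970703125)
foot ((522.3557739257812, -92.84141540527344), (51.52996063232422, 95.06477355957031), 1.827434778213501)
stripe angle 1.2995183 line left of hub 0.32440965859962034 of foot 30.044912733263004 of tin 0.9459988059410307
bar angle 1.2930691 line left of hub 0.5774833060312403 of foot 30.237808024793708 of tin 0.10240512340772057
hub tin bearing 1.2958629269219464 170.04671316634193
foot tin bearing 1.4785332800743458 163.42164539675252
```

The arm now points at the tin to within about 0.004 rad (under 1 mm at the tin), and the finger is clear of it. Next I'll go over to the button and measure its height from two views.

```bash
python3 -m pendant '[[[0.1,0.6,0],[0,0,0],-1],[[0.1,1,0],[0,0,0],-1],[[0.1,1,0],[0,0,0],-1],[[0.1,1,0],[0,0,0],-1],[[0.1,1,0],[0,0,0],-1],[[0.1,1,0],[0,0,0],-1],[[0.1,1,0],[0,0,0],-1],[[0.1,1,0],[0,0,0],-1],[[0.1,0.8,0],[0,0,0],-1],[[0.1,0.2,0],[0,0,0],-1]]'
python3 - <<'E'
from h import *
L=[]
for n,box in(('top',(120,180,190,230)),('scene',(165,235,220,290))):
    P=bot.camera_params(n);im=bot.capture(n);h=cv2.cvtColor(im,cv2.COLOR_BGR2HSV)
    m=cv2.inRange(h,(45,120,40),(85,255,255)); k=np.zeros_like(m);u0,v0,u1,v1=box;k[v0:v1,u0:u1]=m[v0:v1,u0:u1]
    V=h[...,2]; M=cv2.moments(k,True); c=(M['m10']/M['m00'],M['m01']/M['m00']); print(n,c,M['m00'],cv2.boundingRect(k))
    a,b=ray(P,*c,0),ray(P,*c,100); L.append((a,(b-a)/100)); print(ray(P,*c,28),ray(P,*c,36))
    cv2.imwrite('pics/b_%s.png'%n,cv2.resize(im[v0-10:v1+10,u0-10:u1+10],None,fx=5,fy=5))
A=(L[0][1]-L[1][1])[:2];B=(L[1][0]-L[0][0])[:2];z=A@B/(A@A);print('z',z,[a+d*z for a,d in L])
E
```

```text
time: 16.25
tool_pos: [531.2, 186.4, 213.7]
tcp_rot: [-3.141, -0.001, 1.282]
contact_force: [-0.2, -0.8, 0.1]
grip_width: 0.2
finger_force: 0.0
top (149.28571428571428, 209.9) 70.0 (142, 207, 15, 7)
[523.28183065 363.84016223  28.        ] [522.5960551  361.20541444  36.        ]
scene (187.8255033557047, 257.1006711409396) 149.0 (180, 252, 17, 11)
[549.79101929 347.76432612  28.        ] [540.27515835 355.64381889  36.        ]
z 45.106061063360414 [array([521.81546583, 358.20639266,  45.10606106]), array([529.443657  , 364.61271168,  45.10606106])]
```

View pics/b_scene.png

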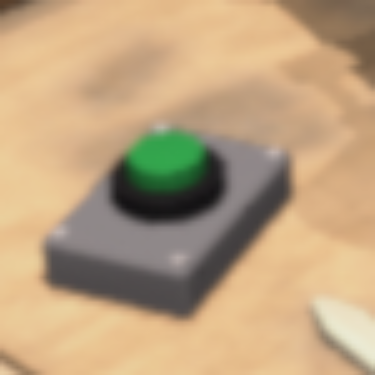

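The crop shows the button's top face centred near (167,152), i.e. scene pixel (188.4,255.4), on a raised black ring. The top view is now part-shaded by the arm, so I'll triangulate using the first top picture.

Run:
```python
from h import *
im=cv2.imread('pics/top0.png');h=cv2.cvtColor(im,cv2.COLOR_BGR2HSV);m=cv2.inRange(h,(45,120,60),(85,255,255));k=np.zeros_like(m);k[180:230,120:190]=m[180:230,120:190]
(u,v),r=cv2.minEnclosingCircle(cv2.findNonZero(k)); print(u,v,r)
L=[]
for n,c in(('top',(u,v)),('scene',(188.4,255.4))):
    P=bot.camera_params(n);a,b=ray(P,*c,0),ray(P,*c,100);L.append((a,(b-a)/100))
A=(L[0][1]-L[1][1])[:2];B=(L[1][0]-L[0][0])[:2];z=A@B/(A@A);print('z',z,[a+d*z for a,d in L]); 
P=bot.camera_params('top');f=210/np.tan(np.radians(P['fovy'])/2); print('diam at z40',2*r/f*860, [ray(P,u,v,q) for q in(38,42)])
```

```text
148.229736328125 204.8581085205078 8.332221031188965
z 46.28907173744432 [array([532.06934065, 360.57902244,  46.28907174]), array([532.00178493, 360.52304994,  46.28907174])]
diam at z40 32.46707852400032 [array([532.8759756 , 363.33460312,  38.        ]), array([532.48672335, 362.00486162,  42.        ])]
```

The rays meet within 0.1 mm at (532, 360.5), z ≈ 46. I'll move above it and come down with force feedback.

```bash
python3 -m pendant '[[[0,0.9,0],[0,0,0],-1],[[0,1,0],[0,0,0],-1],[[0,1,0],[0,0,0],-1],[[0,1,0],[0,0,0],-1],[[0,1,0],[0,0,0],-1],[[0,0.9,0],[0,0,0],-1],[[0,0,-0.5],[0,0,0],-1],[[0,0,-0.8],[0,0,0],-1],[[0,0,-0.8],[0,0,0],-1],[[0,0,-0.7],[0,0,0],-1]]'
python3 -m pendant '[[[0,0,-0.6],[0,0,0],-1],[[0,0,-0.6],[0,0,0],-1],[[0,0,-0.4],[0,0,0],-1],[[0,0,-0.2],[0,0,0],-1],[[0,0,0],[0,0,0],-1],[[0,0,0],[0,0,0],-1],[[0,0,0],[0,0,0],-1],[[0,0,0],[0,0,0],-1],[[0,0,0],[0,0,0],-1],[[0,0,0],[0,0,0],-1]]'
```

```text
time: 17.18
tool_pos: [532.1, 354.7, 128.4]
tcp_rot: [-3.141, 0.001, 1.277]
contact_force: [-0.4, 0.9, -0.3]
grip_width: 0.4
finger_force: 0.0
time: 18.02
tool_pos: [532.6, 356.3, 76.4]
tcp_rot: [3.141, -0.001, 1.277]
contact_force: [-0.1, -0.9, 1.0]
grip_width: 0.6
finger_force: 0.0
```

Now y +5 mm, then down 12 mm slowly.

```bash
python3 -m pendant '[[[0,0.16,0],[0,0,0],-1],[[0,0,-0.05],[0,0,0],-1],[[0,0,-0.05],[0,0,0],-1],[[0,0,-0.05],[0,0,0],-1],[[0,0,-0.05],[0,0,0],-1],[[0,0,-0.05],[0,0,0],-1],[[0,0,-0.05],[0,0,0],-1],[[0,0,-0.05],[0,0,0],-1],[[0,0,-0.05],[0,0,0],-1],[[0,0,0],[0,0,0],-1]]'
```

```text
time: 18.85
tool_pos: [532.4, 360.8, 63.6]
tcp_rot: [3.142, 0.0, 1.277]
contact_force: [-0.5, -0.3, 1.7]
grip_width: 0.4
finger_force: 1.1
```

```bash
python3 -m pendant '[[[0,0,-0.03],[0,0,0],-1],[[0,0,-0.03],[0,0,0],-1],[[0,0,-0.03],[0,0,0],-1],[[0,0,-0.03],[0,0,0],-1],[[0,0,0],[0,0,0],-1],[[0,0,0],[0,0,0],-1],[[0,0,0],[0,0,0],-1],[[0,0,0],[0,0,0],-1],[[0,0,0],[0,0,0],-1],[[0,0,0],[0,0,0],-1]]'
```

```text
time: 19.68
tool_pos: [532.4, 360.9, 60.2]
tcp_rot: [3.141, 0.0, 1.277]
contact_force: [-1.0, -1.4, 4.3]
grip_width: 0.5
finger_force: 2.1
```

Contact on the button spring. I'll continue until it bottoms out.

```bash
python3 -m pendant '[[[0,0,-0.03],[0,0,0],-1],[[0,0,-0.03],[0,0,0],-1],[[0,0,-0.03],[0,0,0],-1],[[0,0,0],[0,0,0],-1],[[0,0,0],[0,0,0],-1],[[0,0,0],[0,0,0],-1],[[0,0,0],[0,0,0],-1],[[0,0,0],[0,0,0],-1],[[0,0,0],[0,0,0],-1],[[0,0,0],[0,0,0],-1]]'
```

```text
time: 20.52
tool_pos: [532.4, 360.9, 59.1]
tcp_rot: [3.141, -0.0, 1.277]
contact_force: [-5.8, -3.8, 15.0]
grip_width: 0.3
finger_force: 7.4
```

It has bottomed out: 15 N, with the TCP stopped at 59.1 after about 6 mm of travel. Now I'll lift and verify.

```bash
python3 -m pendant '[[[0,0,-0.02],[0,0,0],-1],[[0,0,0],[0,0,0],-1],[[0,0,0],[0,0,0],-1],[[0,0,0.1],[0,0,0],-1],[[0,0,0.3],[0,0,0],-1],[[0,0,0.5],[0,0,0],-1],[[0,0,0.8],[0,0,0],-1],[[0,0,0.8],[0,0,0],-1],[[0,0,0.8],[0,0,0],-1],[[0,0,0.3],[0,0,0],-1]]'
python3 meas.py; python3 st.py
python3 - <<'E'
from h import *
im=bot.capture('scene');cv2.imwrite('pics/end.png',im)
E
```

```text
time: 21.35
tool_pos: [533.7, 361.8, 168.4]
tcp_rot: [3.138, -0.004, 1.277]
contact_force: [0.9, -0.0, 1.1]
grip_width: 0.2
finger_force: 0.0
tin ((538.4199829101562, 71.04104614257812), (58.839805603027344, 59.6910400390625), 82.2291259765625)
foot ((490.3286437988281, -94.61262512207031), (119.12262725830078, 120.3100357055664), 49.51980972290039)
hub ((490.8406066894531, -92.32427978515625), 21.34894371032715)
len 108.55962724759024 arm angle 1.2888239511652773 via centroid 1.2899745983696145 line offset of pivot -0.0811667858747569 tin bearing 1.2882506286600925 from hub 1.2873906333568375 tin dist 172.49323378317473
slope angle 1.3001453628396653 offset at pivot -1.0357749051564842 rms 0.10943969210243147 mean-off angle 1.2822871748207498 tin 1.2913000189792423
line miss at tin centre mm (+ = ccw of tin) 0.48566199408037813
```

View pics/end.png

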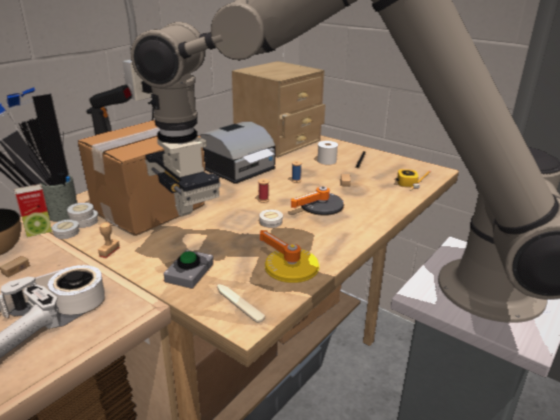

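The pointer, with its hub near (325,195), aims at the tin at (271,217). The button at (189,260) is up again, the spools and box haven't moved, and the gripper is clear of everything.

```bash
python3 -c "
from plant import bot
print(bot.close_job())"
```

```text
the job is handed in; nothing more can be done
None
```

I handed the job in at about 21 s: the pointer aims at the tin's middle to within about 1 mm (0.004 rad) by my measurement, the green button was then pressed until it bottomed out and it came up again, and the tin, spools and box show no movement in the pictures.

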